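Stand the knocked-over parts bin up and push it back into its row

ROBOT

A 7-joint arm with a two-finger parallel gripper is mounted at the origin on the work surface. World frame = base frame: x ahead of the robot, y to its left, z up, the work surface at z = 0. Lengths are in m, angles in rad, forces in N, time in s.
With the tool pointing down it reaches from about 0.425 to 0.875 m from the base axis. Payload 8.4 kg.
Tool frame: the origin (TCP) lies between the finger pads; the fingertips stand 25 mm ahead of it and the grasp point (between the pads) lies 6 mm ahead of it; y points along the fingers, z is the direction in which the jaws open and shut, and the axes are right-handed (so a half turn about y gives the same grasp; the last joint's range is limited). The gripper opens to 87 mm and grips with 3 to 60 N. Pads are 19 mm wide; open, the fingers measure 117 mm over their backs; the gripper's body (75 mm by 190 mm) begins 51 mm behind the grasp point.
Start: joints at [-1.211, 0.333, 0.04, 1.465, -0.013, 1.343, -0.059], TCP at [0.288, 0.583, 0.248] pointing down, gripper open.
Joint ranges: [-2.58, 2.58], [-0.38, 2.09], [-1.3, 1.39], [0.25, 2.4], [-1.5, 4.64], [0.08, 2.09], [-2.65, 2.65]. Speed limits (rad/s): [2.22, 2.22, 2.79, 2.79, 3.14, 3.14, 3.14].

INTERFACE

Orientations are given as a unit quaternion [x, y, z, w].
In Python, from bench import readout, cams, hand_in gives the robot as it stands.
- The arm moves only by the tool apply_moves, never from a script. Its argument "motion" is a list of rows, each an object with "rotation": the turn, a rotation vector about the world's x, y, z in rad, a list of three; "offset": the shift along the world's x, y, z in m, a list of three; "grip": the opening, from 0 (shut) to 1 (fully open). A call has 1 to 10 rows; each row shifts and turns the commanded pose from where the row before left it; what a row does not reach is not made up. A row lasts 1/12 s, in which the tool goes at most 41.7 mm and 7.16 degrees, less where a joint would pass 70% of its speed; a pose out of reach is approached as far as the arm can. A call with a gripper value outside its range is refused whole. The fingers move at their own pace and stop on an object; "grip_force" is the grip in N (left out, the last holds). Time passes only in rows, so rows that do not move let the fingers close. It gives the time, the measured TCP pose, the force and the opening at its end, in the units of the state.
- readout.observe(): the state, without advancing time (a new reading comes with each control period).
- cams.read_camera(name): name is "side" or "top" or "wrist"; returns a dict with "image" (384x512x3 uint8, blue, green, red), "fx", "fy", "cx", "cy" (pixels), "k1" (the pictures are not rectified: a ray, as slopes to the right and down, at radius r is drawn at 1 + k1 r^2 times it, then the intrinsics apply), "position" and "orientation" of the camera in the world. Camera axes: x right, y down, z forward; pixel columns grow to the right and rows downward; lengths in m; the calibration is good to about 2 mm. A picture is of the moment at which its call begins. There is no depth.
- hand_in(): hands the job in, once; it reports no verdict.
The state is a dict: "time_s": time; "joint_pos": joint angles; "qvel": joint speeds; "effort": joint torques, N m; "eef_pos": TCP position; "tool_rot": TCP orientation; "contact_force": force on the tool from outside, world axes, zero at the start; "wrist_torque": the same for the moment, N m; "finger_gap": finger opening in m.
Only numpy, scipy, OpenCV 4.12 (cv2) and the standard library are available. Lean on these libraries where they do the work, as an engineer would, in place of code of your own. Each camera call takes 0.05 s, during which the arm holds its last target.

TASK

The empty blue parts bin has pitched forward onto its front face. Push it over backwards so that it stands upright on its base again, then push it back along the bench, into the gap between the red and the grey bin, until its back is flush against the wooden rail. Only push it, never pick it up, and leave everything else on the bench where it is.

Things in the scene. Friction and masses are not known exactly. Their poses are not given: they have to be found in the camera images.
- blue_bin: Empty open blue plastic bin, upright 110 (own x) x 130 (own y) x 70 mm (own z), walls 4 mm, front and back rims 8 mm thick; about 0.2 kg (0.14 to 0.28). Origin: centre of its underside. Own z points out of the mouth, own x from front to back. It starts lying on its front face, 110 mm tall and 70 mm deep: own x up, mouth roughly towards the robot, underside of the base towards the rail.
- bin_heel (a point): Middle of the blue bin's lower front edge (front face meets underside), on the bench at the start and throughout. Pushed near the top of its mouth side (the back rim, 110 mm up) towards the rail, the bin tips about this edge; past about 30 degrees it falls onto its base by itself and then covers the 110 mm ahead of the edge.
- bin_back_left (a point): On the outer back face of the blue bin at its own +y end, 20 mm above its underside.
- bin_back_right (a point): On the outer back face of the blue bin at its own -y end, 20 mm above its underside.
- rail: Dark wooden stop rail fixed to the bench: 24 (own x) x 600 (own y) x 40 mm high. Origin: centre of its underside. Own x points across it, away from the robot, so its near face is at own x = -12 mm. The three bins belong against the near face; the gap for the blue bin is about at the rail's middle, some 220 mm wide between the red and the grey bin.
- red_bin: Red neighbour bin, at one side of the gap. The same size and shape as the blue bin, upright, 0.9 kg with its stock, back against the rail; origin: centre of its underside. Its stock stays below its rim.
- grey_bin: Grey neighbour bin, at the other side of the gap. The same size and shape as the blue bin, upright, 0.9 kg with its stock, back against the rail; origin: centre of its underside. Its stock stays below its rim.
- lube: Green oil bottle with a yellow label, 48 mm across, 130 mm tall, loose. Origin: centre of its underside.
- pot: Black pot with brushes and pens, 72 mm across, 160 mm tall overall, loose. Origin: centre of its underside.
- sprocket: Stack of steel sprockets lying flat, 90 mm across, 21 mm high, loose. Origin: centre of its underside.
- wrench: Steel wrench lying on the bench, loose. Origin: under its middle.
There are look-alikes about, which are no part of the job. Of the things like the blue_bin, leave any that is turquoise; of the rest the larger one is meant.

How it is judged:
On the way, in this order (a step that is already met when the one before it is completed fails the run):
1. the blue bin stands upright on its base (angle between blue_bin's own z axis and vertical below 0.06 rad and height (world z) of blue_bin below 0.006 m), for 0.2 s.
2. the upright blue bin is flush against the rail, in the gap (all of step 1 and x of bin_back_left in the frame of rail between -0.02 and -0.006 m and x of bin_back_right in the frame of rail between -0.02 and -0.006 m and y of blue_bin in the frame of rail between -0.055 and 0.055 m), for 0.2 s.
At the end, for the whole second after the job is handed in: The blue bin stands upright on the bench (within 0.06 rad), at rest, both ends of its back face within 8 mm of the rail's near face, its middle within 55 mm of the rail's middle (in the gap between the red and the grey bin) (all of step 2 and linear speed of blue_bin below 0.02 m/s); the robot touches nothing.
It fails at once if the blue bin was lifted or carried: its lower front edge left the bench by more than 25 mm (height (world z) of bin_heel above 0.025 m).
It fails at once if the red bin was shoved more than 15 mm or tipped (distance of red_bin from where it was at the start of the episode above 0.015 m or angle between red_bin's own z axis and vertical above 0.2 rad).
It fails at once if the grey bin was shoved more than 15 mm or tipped (distance of grey_bin from where it was at the start of the episode above 0.015 m or angle between grey_bin's own z axis and vertical above 0.2 rad).
It fails at once if the oil bottle, brush pot, sprocket stack or wrench was moved more than 20 mm (distance of any of lube, pot, sprocket, wrench from where it was at the start of the episode above 0.02 m).
It also fails if it takes over 42 s, if anything falls off the work surface, if the arm or the gripper's body presses on something with over 40 N, if the wrist force passes 120 N, or if a joint passes its speed limit or range.

## Working session

There is one attempt and no reset: what is moved stays moved. The work goes in short steps, Python scripts to look and compute and a tool call to move; the robot and the scene stay as the last step left them, time stands still between calls to the robot, and variables do not carry over. Pictures are saved under pics/ and viewed, and the job is handed in when it is done.

Besides the shell and the picture viewer there is one more tool, called after "Emit:" by a JSON object that holds its "method" and its "body". apply_moves: Moves the arm, as the interface text tells. Its arguments: {"type":"object","properties":{"motion":{"type":"array","items":{"type":"object","properties":{"rotation":{"type":"array","items":{"type":"number"}},"offset":{"type":"array","items":{"type":"number"}},"grip":{"type":"number"}}}},"grip_force":{"type":"number"}},"required":["motion"]}

```bash
mkdir -p pics; ls; python3 - <<'E'
from bench import readout,cams
import cv2,pickle
s=readout.observe(); print({k:s[k] for k in('time_s','eef_pos','tool_rot','finger_gap')})
for n in('side','top'):
    c=cams.read_camera(n); pickle.dump(c,open(n+'0.pkl','wb')); cv2.imwrite(f'pics/{n}0.png',c['image']); print(n,{k:c[k] for k in c if k!='image'})
E
```

```text
pics
{'time_s': 0.0, 'eef_pos': array([0.28774246, 0.58235316, 0.24664835]), 'tool_rot': array([ 0.68915452, -0.16090076,  0.16073688, -0.68799756]), 'finger_gap': 0.08686560197109595}
side {'fx': 376.1140209419592, 'fy': 376.1140209419592, 'cx': 252.52847217101325, 'cy': 192.75665570545667, 'k1': -0.025976668757185226, 'position': array([ 0.45093719, -0.85917024,  0.75699322]), 'orientation': array([ 0.893254  , -0.06245043,  0.0189361 , -0.44479058])}
top {'fx': 410.96465910760253, 'fy': 410.96465910760253, 'cx': 254.1631332887597, 'cy': 190.1408793530071, 'k1': -0.0012116055137194263, 'position': array([0.33139871, 0.00550865, 1.57200053]), 'orientation': array([ 0.7135549 , -0.69640614,  0.06155395, -0.04548627])}
```

View pics/side0.png

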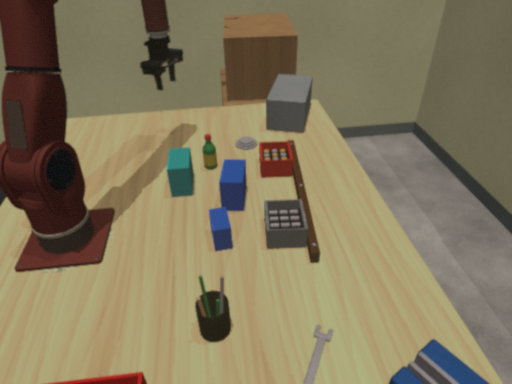

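View pics/top0.png

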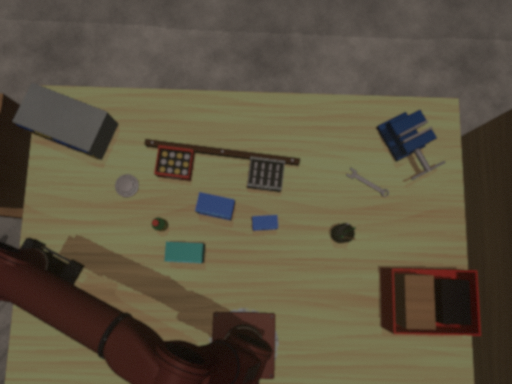

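Candidates in the top view are a large blue bin (215,206), a small blue one (265,222) and a turquoise one (185,252). The larger blue one, at (215,206), fits the description. In the side view it is at (233,185). Next I'll confirm it in an enlarged crop and measure.

```bash
cat > h.py <<'E'
import numpy as np,cv2,pickle
from scipy.spatial.transform import Rotation as R
def ray(c,px):
    K=np.array([[c['fx'],0,c['cx']],[0,c['fy'],c['cy']],[0,0,1]])
    u=cv2.undistortPoints(np.array(px,float).reshape(-1,1,2),K,np.array([c['k1'],0,0,0.])).reshape(-1,2)
    d=np.c_[u,np.ones(len(u))]
    return R.from_quat(c['orientation']).apply(d)
def onz(c,px,z):
    d=ray(c,px); o=np.array(c['position']); return o+d*((z-o[2])/d[:,2])[:,None]
def proj(c,P):
    P=np.atleast_2d(P);q=R.from_quat(c['orientation']).inv().apply(P-np.array(c['position']))
    s=q[:,:2]/q[:,2:]; s=s*(1+c['k1']*(s**2).sum(1))[:,None]
    return s*[c['fx'],c['fy']]+[c['cx'],c['cy']]
def mask(img,name):
    h=cv2.cvtColor(img,cv2.COLOR_BGR2HSV)
    r={'blue':((108,120,40),(128,255,255)),'turq':((80,90,40),(100,255,255))}[name]
    return cv2.inRange(h,*map(np.array,r))
def blobs(m,amin=60):
    cs,_=cv2.findContours(m,cv2.RETR_EXTERNAL,cv2.CHAIN_APPROX_NONE)
    return sorted([c for c in cs if cv2.contourArea(c)>amin],key=cv2.contourArea)[::-1]
E
python3 - <<'E'
from h import *
t=pickle.load(open('top0.pkl','rb'));s=pickle.load(open('side0.pkl','rb'))
a=cv2.resize(t['image'][125:275,130:310],None,fx=4,fy=4,interpolation=cv2.INTER_CUBIC)
cv2.imwrite('pics/c1.png',a)
a=cv2.resize(s['image'][125:260,150:330],None,fx=4,fy=4,interpolation=cv2.INTER_CUBIC)
cv2.imwrite('pics/c2.png',a)
for n in('blue','turq'):
  for b in blobs(mask(t['image'],n)):
    r=cv2.minAreaRect(b); p=cv2.boxPoints(r); print(n,np.round(r[0]),cv2.contourArea(b)); print(np.round(onz(t,p,.11)[:,:2],3).tolist())
E
```

```text
blue [215. 206.] 557.5
[[0.476, 0.18], [0.539, 0.169], [0.516, 0.048], [0.453, 0.06]]
blue [406. 120.] 366.5
[[0.827, -0.52], [0.891, -0.627], [0.84, -0.653], [0.777, -0.546]]
blue [419. 142.] 235.0
[[0.739, -0.569], [0.796, -0.678], [0.766, -0.691], [0.709, -0.583]]
blue [264. 222.] 222.0
[[0.458, -0.023], [0.46, -0.102], [0.421, -0.102], [0.419, -0.024]]
turq [184. 252.] 610.0
[[0.359, 0.28], [0.362, 0.154], [0.3, 0.151], [0.297, 0.277]]
```

View pics/c1.png

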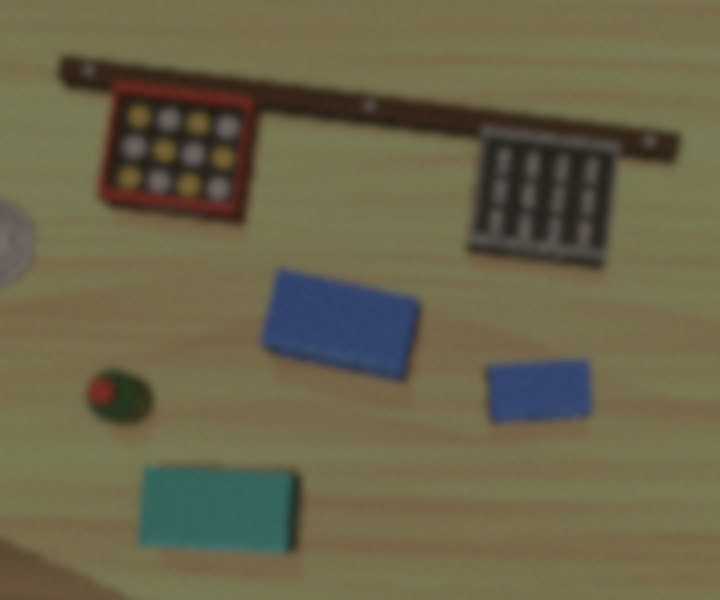

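View pics/c2.png

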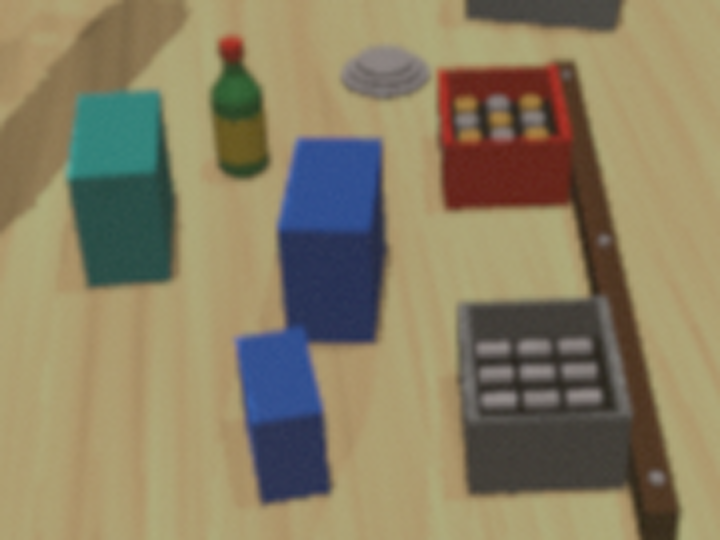

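```bash
python3 - <<'E'
from h import *
t=pickle.load(open('top0.pkl','rb'));s=pickle.load(open('side0.pkl','rb'))
m=mask(t['image'],'blue'); v=t['image'].max(2)
for b in blobs(m)[:1]:
  x,y,w,h=cv2.boundingRect(b); print(v[y-1:y+h+1:2,x-1:x+w+1:3])
def P(l): return np.array(l)/4+[130,125]
print('rail ends/scr',onz(t,P([[62,68],[678,147],[370,104],[89,70],[650,141]]),.04).round(3).tolist())
print('near rail edge', onz(t,P([[300,112],[440,130]]),.04).round(3).tolist())
print('red rim',onz(t,P([[113,80],[258,96],[243,213],[102,200]]),.07).round(3).tolist())
print('grey rim',onz(t,P([[482,126],[620,142],[605,258],[470,243]]),.07).round(3).tolist())
print('blue top',onz(t,P([[281,270],[419,298],[404,370],[264,340]]),.11).round(3).tolist())
def S(l): return np.array(l)/4+[150,125]
print('side blue top',onz(s,S([[298,140],[382,140],[378,233],[281,230]]),.11).round(3).tolist())
print('side blue bottom right',onz(s,S([[375,340],[290,335]]),.0).round(3).tolist())
print('lube base side',onz(s,S([[244,172]]),.0).round(3).tolist(),'small',onz(s,S([[262,500],[328,492]]),0).round(3).tolist(), onz(s,S([[238,338],[302,328],[322,410],[250,420]]),.075).round(3).tolist())
print('screws side',onz(s,S([[567,73],[604,240],[656,478]]),.04).round(3).tolist())
E
```

```text
[[117  97 103  97  95 107 115 119 118 118 119 120 119]
 [116 104 108 107 104 104  97  95 106 115 117 118 118]
 [114 107 109 109 110 108 110 110 105 101  95 106 113]
 [110 107 109 108 110 107 109 109 111 109 109 107 101]
 [102 108 110 109 109 110 109 109 109 110 110 110 107]
 [ 93 108 107 109 109 109 109 109 110 111 110 110 104]
 [ 96 108 110 109 109 109 109 108 110 110 110 110 100]
 [102 109 108 110 108 109 108 109 109 110 112 109  92]
 [103 109 109 108 111 110 110 110 110 111 110 110  85]
 [ 81  95 106 109 112 111 110 109 111 111 111 110  72]
 [104  73  85  86  97 108 112 112 111 111 110 111  67]
 [119 108 102  84  81  85  92  98 105 110 110 105  81]
 [120 117 117 116 111 104  90  78  78  91  96  96  88]]
rail ends/scr [[0.741, 0.392, 0.04], [0.68, -0.198, 0.04], [0.714, 0.098, 0.04], [0.739, 0.366, 0.04], [0.685, -0.171, 0.04]]
near rail edge [[0.704, 0.164, 0.04], [0.69, 0.03, 0.04]]
red rim [[0.722, 0.336, 0.07], [0.711, 0.201, 0.07], [0.6, 0.21, 0.07], [0.608, 0.34, 0.07]]
grey rim [[0.688, -0.01, 0.07], [0.677, -0.139, 0.07], [0.566, -0.126, 0.07], [0.577, -0.001, 0.07]]
blue top [[0.541, 0.168, 0.11], [0.519, 0.044, 0.11], [0.454, 0.055, 0.11], [0.478, 0.18, 0.11]]
side blue top [[0.48, 0.178, 0.11], [0.547, 0.167, 0.11], [0.529, 0.04, 0.11], [0.459, 0.055, 0.11]]
side blue bottom right [[0.524, 0.05, 0.0], [0.458, 0.066, 0.0]]
lube base side [[0.432, 0.308, 0.0]] small [[0.427, -0.111, 0.0], [0.473, -0.111, 0.0]] [[0.421, -0.023, 0.075], [0.467, -0.019, 0.075], [0.474, -0.108, 0.075], [0.425, -0.11, 0.075]]
screws side [[0.745, 0.368, 0.04], [0.717, 0.099, 0.04], [0.69, -0.17, 0.04]]
```

```bash
python3 - <<'E'
from h import *
from bench import readout
s=readout.observe(); r=R.from_quat(s['tool_rot']); print(r.as_matrix().round(4)); print(s['eef_pos'].round(4))
z=r.as_matrix()[:,2]
for sg in (1,-1):
  a=-9.8*np.pi/180
  zt=sg*np.array([-np.sin(a),np.cos(a),0]); y=np.array([0,0,-1.]); x=np.cross(y,zt)
  T=R.from_matrix(np.c_[x,y,zt]); print(sg,(T*r.inv()).as_rotvec().round(4))
print(np.array([.4306,.1235])-s['eef_pos'][:2])
E
```

```text
[[ 8.966e-01 -5.000e-04  4.429e-01]
 [-4.429e-01 -1.300e-03  8.966e-01]
 [ 1.000e-04 -1.000e+00 -1.400e-03]]
[0.2877 0.5824 0.2468]
1 [ 0.0014 -0.0003  0.2878]
-1 [-5.0000e-04 -2.0000e-03 -2.8538e+00]
[ 0.14286622 -0.45891618]
```

Emit:
{"method": "apply_moves", "body": {"motion": [{"offset":[0.0095,-0.0306,0],"rotation":[0,0,0.0192],"grip":1},{"offset":[0.0095,-0.0306,0],"rotation":[0,0,0.0192],"grip":1},{"offset":[0.0095,-0.0306,0],"rotation":[0,0,0.0192],"grip":1},{"offset":[0.0095,-0.0306,0],"rotation":[0,0,0.0192],"grip":1},{"offset":[0.0095,-0.0306,0],"rotation":[0,0,0.0192],"grip":1},{"offset":[0.0095,-0.0306,0],"rotation":[0,0,0.0192],"grip":1},{"offset":[0.0095,-0.0306,0],"rotation":[0,0,0.0192],"grip":1},{"offset":[0.0095,-0.0306,0],"rotation":[0,0,0.0192],"grip":1},{"offset":[0.0095,-0.0306,0],"rotation":[0,0,0.0192],"grip":1},{"offset":[0.0095,-0.0306,0],"rotation":[0,0,0.0192],"grip":1}]}}

```text
time_s: 0.93
eef_pos: [0.3829, 0.2751, 0.2473]
tool_rot: [0.701, -0.094, 0.094, -0.701]
contact_force: [-0.2, 0.1, 0.3]
finger_gap: 0.0873
```

Emit:
{"method": "apply_moves", "body": {"motion": [{"offset":[0.0095,-0.0306,0],"rotation":[0,0,0.0192],"grip":1},{"offset":[0.0095,-0.0306,0],"rotation":[0,0,0.0192],"grip":1},{"offset":[0.0095,-0.0306,0],"rotation":[0,0,0.0192],"grip":1},{"offset":[0.0095,-0.0306,0],"rotation":[0,0,0.0192],"grip":1},{"offset":[0.0095,-0.0306,0],"rotation":[0,0,0.0192],"grip":1},{"offset":[0,0,0],"rotation":[0,0,0],"grip":1},{"offset":[0,0,0],"rotation":[0,0,0],"grip":1}]}}

```text
time_s: 1.52
eef_pos: [0.4306, 0.1222, 0.2475]
tool_rot: [-0.704, 0.062, -0.062, 0.705]
contact_force: [0.4, 0.9, 0.2]
finger_gap: 0.0867
```

Emit:
{"method": "apply_moves", "body": {"motion": [{"offset":[0,0,-0.022],"rotation":[0,0,0],"grip":1},{"offset":[0,0,-0.022],"rotation":[0,0,0],"grip":1},{"offset":[0,0,-0.022],"rotation":[0,0,0],"grip":1},{"offset":[0,0,-0.022],"rotation":[0,0,0],"grip":1},{"offset":[0,0,-0.022],"rotation":[0,0,0],"grip":1},{"offset":[0,0,-0.022],"rotation":[0,0,0],"grip":1},{"offset":[0,0,0],"rotation":[0,0,0],"grip":1}]}}

```text
time_s: 2.1
eef_pos: [0.4276, 0.124, 0.1119]
tool_rot: [0.706, -0.062, 0.058, -0.703]
contact_force: [-1.8, -0.2, 0.6]
finger_gap: 0.0867
```

```bash
cat > snap.py <<'E'
from bench import cams; import cv2,sys,pickle
c=cams.read_camera(sys.argv[1]); pickle.dump(c,open(sys.argv[2]+'.pkl','wb'))
x,y,w,h=(150,100,200,150) if sys.argv[1]=='side' else ((120,120,200,150) if sys.argv[1]=='top' else (0,0,512,384))
cv2.imwrite('pics/'+sys.argv[2]+'.png',cv2.resize(c['image'][y:y+h,x:x+w],None,fx=4 if w<512 else 1,fy=4 if w<512 else 1,interpolation=cv2.INTER_CUBIC))
E
python3 snap.py side s1
```

```text
(no output)
```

View pics/s1.png

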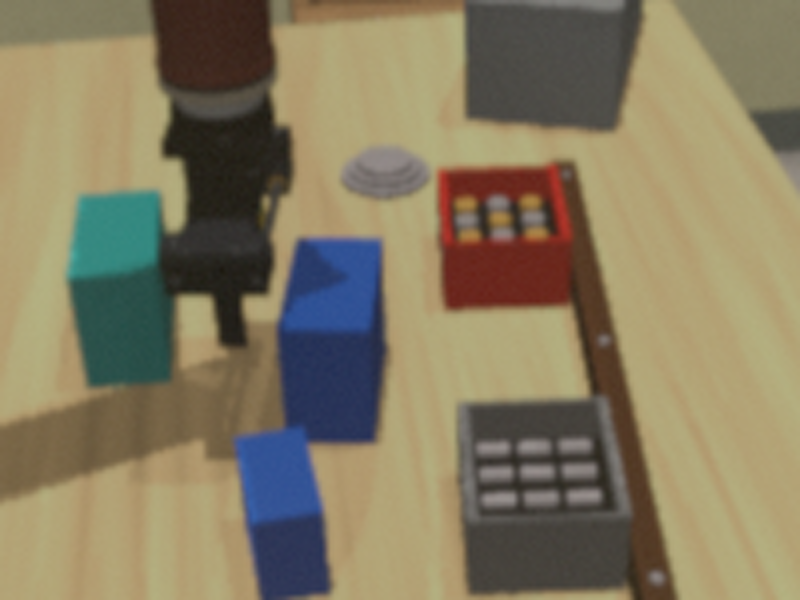

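The side view shows the open fingers clear behind the blue bin's mouth, at (230,320) in the crop, between it and the turquoise bin. I'll push along the bin's own axis.

Emit:
{"method": "apply_moves", "body": {"motion": [{"offset":[0.0059,-0.001,0],"rotation":[0,0,0],"grip":1},{"offset":[0.0059,-0.001,0],"rotation":[0,0,0],"grip":1},{"offset":[0.0059,-0.001,0],"rotation":[0,0,0],"grip":1},{"offset":[0.0039,-0.0007,0],"rotation":[0,0,0],"grip":1},{"offset":[0.0039,-0.0007,0],"rotation":[0,0,0],"grip":1},{"offset":[0.0039,-0.0007,0],"rotation":[0,0,0],"grip":1},{"offset":[0.0039,-0.0007,0],"rotation":[0,0,0],"grip":1},{"offset":[0.0039,-0.0007,0],"rotation":[0,0,0],"grip":1},{"offset":[0.0039,-0.0007,0],"rotation":[0,0,0],"grip":1},{"offset":[0.0039,-0.0007,0],"rotation":[0,0,0],"grip":1}]}}

```text
time_s: 2.98
eef_pos: [0.4757, 0.1158, 0.1155]
tool_rot: [0.705, -0.06, 0.06, -0.704]
contact_force: [0.2, 0.0, 0.4]
finger_gap: 0.0868
```

```bash
python3 snap.py side s2
```

```text
(no output)
```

View pics/s2.png

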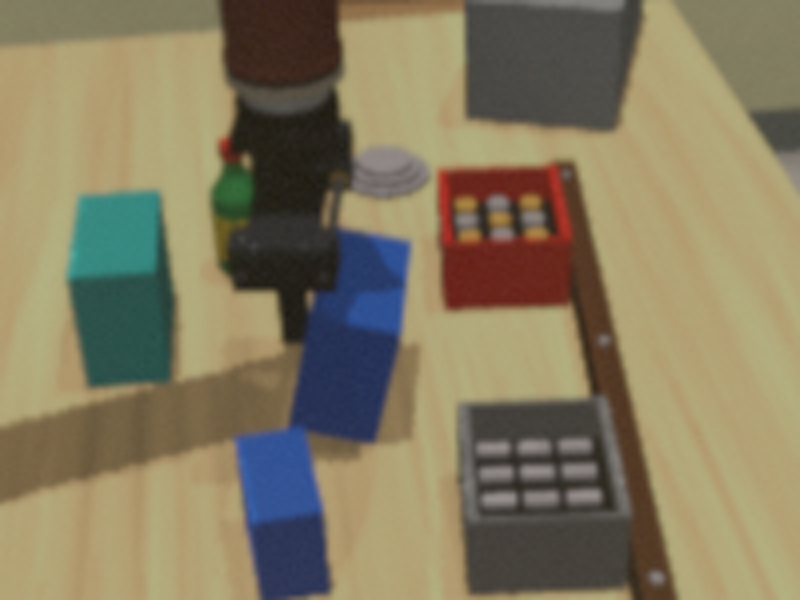

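It is tipping about its heel: the lower right corner is still at (375,438) and the bin leans about 10–15 degrees. I'll continue.

Emit:
{"method": "apply_moves", "body": {"motion": [{"offset":[0.0039,-0.0007,0],"rotation":[0,0,0],"grip":1},{"offset":[0.0039,-0.0007,0],"rotation":[0,0,0],"grip":1},{"offset":[0.0039,-0.0007,0],"rotation":[0,0,0],"grip":1},{"offset":[0.0039,-0.0007,0],"rotation":[0,0,0],"grip":1},{"offset":[0.0039,-0.0007,0],"rotation":[0,0,0],"grip":1},{"offset":[0.0039,-0.0007,0],"rotation":[0,0,0],"grip":1},{"offset":[0.0039,-0.0007,0],"rotation":[0,0,0],"grip":1},{"offset":[0.0039,-0.0007,0],"rotation":[0,0,0],"grip":1}]}}

```text
time_s: 3.7
eef_pos: [0.507, 0.1102, 0.1155]
tool_rot: [0.705, -0.06, 0.06, -0.705]
contact_force: [-0.1, -0.3, 0.6]
finger_gap: 0.0869
```

```bash
python3 snap.py side s3
```

```text
(no output)
```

View pics/s3.png

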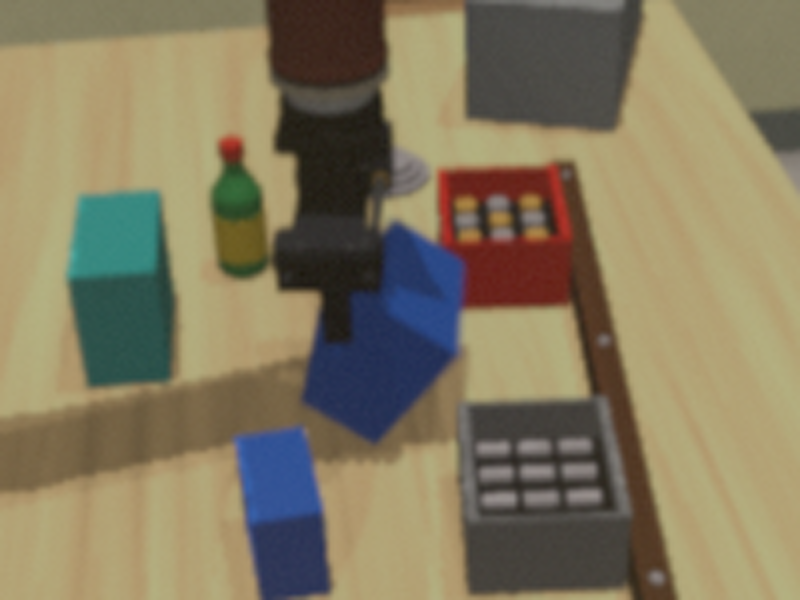

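It leans about 35 degrees with the heel still in place at (375,440). A little more should bring it over.

Emit:
{"method": "apply_moves", "body": {"motion": [{"offset":[0.003,-0.0005,0],"rotation":[0,0,0],"grip":1},{"offset":[0.003,-0.0005,0],"rotation":[0,0,0],"grip":1},{"offset":[0.003,-0.0005,0],"rotation":[0,0,0],"grip":1},{"offset":[0.003,-0.0005,0],"rotation":[0,0,0],"grip":1},{"offset":[0,0,0],"rotation":[0,0,0],"grip":1},{"offset":[0,0,0],"rotation":[0,0,0],"grip":1},{"offset":[0,0,0],"rotation":[0,0,0],"grip":1},{"offset":[0,0,0],"rotation":[0,0,0],"grip":1}]}}

```text
time_s: 4.42
eef_pos: [0.5184, 0.1083, 0.1155]
tool_rot: [0.705, -0.06, 0.06, -0.705]
contact_force: [0.0, 0.6, 1.0]
finger_gap: 0.0867
```

```bash
python3 snap.py side s4
```

```text
(no output)
```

View pics/s4.png

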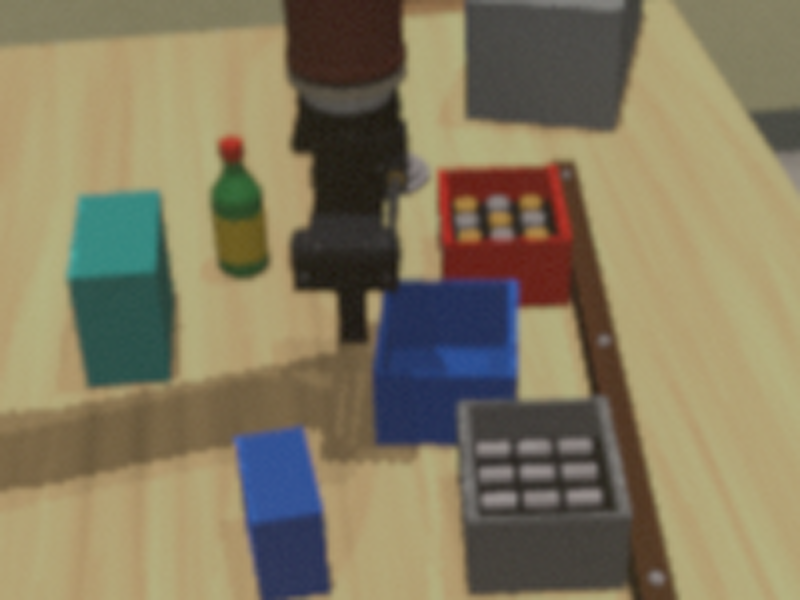

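The blue bin stands upright with its rim at (377–519, 283–375), and its neighbours haven't moved. Next I'll measure its pose.

```bash
python3 - <<'E'
from h import *
s=pickle.load(open('s4.pkl','rb'))
P=onz(s,np.array([[386,281],[519,281],[517,375],[376,375]])/4+[150,100],.07)
B=onz(s,np.array([[377,442]])/4+[150,100],0)
c=np.array([.715,.0985]);u=np.array([.995,-.1]);v=np.array([.1,.995])
print(P.round(3).tolist(),B.round(3).tolist())
print([( round((p[:2]-c)@u,3),round((p[:2]-c)@v,3)) for p in list(P)+[P.mean(0)]+list(B)])
E
```

```text
[[0.549, 0.167, 0.07], [0.657, 0.15, 0.07], [0.631, 0.025, 0.07], [0.527, 0.042, 0.07]] [[0.525, 0.047, -0.0]]
[(np.float64(-0.172), np.float64(0.052)), (np.float64(-0.063), np.float64(0.045)), (np.float64(-0.076), np.float64(-0.081)), (np.float64(-0.182), np.float64(-0.075)), (np.float64(-0.123), np.float64(-0.015)), (np.float64(-0.183), np.float64(-0.07))]
```

Emit:
{"method": "apply_moves", "body": {"motion": [{"offset":[-0.0145,-0.001,0],"rotation":[0,0,0.035],"grip":1},{"offset":[-0.0145,-0.001,0],"rotation":[0,0,0.035],"grip":1},{"offset":[0,0,-0.015],"rotation":[0,0,0],"grip":1},{"offset":[0,0,-0.015],"rotation":[0,0,0],"grip":1},{"offset":[0,0,-0.015],"rotation":[0,0,0],"grip":1},{"offset":[0,0,-0.015],"rotation":[0,0,0],"grip":1},{"offset":[0,0,0],"rotation":[0,0,0],"grip":1},{"offset":[0,0,0],"rotation":[0,0,0],"grip":1}]}}

```text
time_s: 5.13
eef_pos: [0.4891, 0.106, 0.0553]
tool_rot: [0.707, -0.036, 0.035, -0.706]
contact_force: [0.9, 0.3, 0.2]
finger_gap: 0.0872
```

```bash
python3 -c "
from h import *
from bench import readout
s=readout.observe();print(s['eef_pos'],R.from_quat(s['tool_rot']).as_matrix()[:,2])
c=np.array([.715,.0985]);p=s['eef_pos'][:2]-c;print(p@[.995,-.1],p@[.1,.995])"
```

```text
[0.48907539 0.10601696 0.0552899 ] [ 1.00743259e-01  9.94912008e-01 -9.44109638e-04]
-0.22554668091290667 -0.015113080713025263
```

Emit:
{"method": "apply_moves", "body": {"motion": [{"offset":[0.004,-0.0004,0],"rotation":[0,0,0],"grip":1},{"offset":[0.004,-0.0004,0],"rotation":[0,0,0],"grip":1},{"offset":[0.004,-0.0004,0],"rotation":[0,0,0],"grip":1},{"offset":[0.004,-0.0004,0],"rotation":[0,0,0],"grip":1},{"offset":[0.004,-0.0004,0],"rotation":[0,0,0],"grip":1},{"offset":[0.004,-0.0004,0],"rotation":[0,0,0],"grip":1},{"offset":[0.004,-0.0004,0],"rotation":[0,0,0],"grip":1},{"offset":[0.004,-0.0004,0],"rotation":[0,0,0],"grip":1},{"offset":[0.004,-0.0004,0],"rotation":[0,0,0],"grip":1},{"offset":[0.004,-0.0004,0],"rotation":[0,0,0],"grip":1}]}}

```text
time_s: 5.97
eef_pos: [0.5298, 0.1021, 0.0554]
tool_rot: [0.706, -0.036, 0.035, -0.706]
contact_force: [-0.9, 0.2, 0.6]
finger_gap: 0.0871
```

Emit:
{"method": "apply_moves", "body": {"motion": [{"offset":[0.004,-0.0004,0],"rotation":[0,0,0],"grip":1},{"offset":[0.004,-0.0004,0],"rotation":[0,0,0],"grip":1},{"offset":[0.004,-0.0004,0],"rotation":[0,0,0],"grip":1},{"offset":[0.004,-0.0004,0],"rotation":[0,0,0],"grip":1},{"offset":[0.004,-0.0004,0],"rotation":[0,0,0],"grip":1},{"offset":[0.004,-0.0004,0],"rotation":[0,0,0],"grip":1},{"offset":[0.004,-0.0004,0],"rotation":[0,0,0],"grip":1},{"offset":[0.004,-0.0004,0],"rotation":[0,0,0],"grip":1}]}}

```text
time_s: 6.63
eef_pos: [0.562, 0.099, 0.0555]
tool_rot: [0.706, -0.036, 0.036, -0.706]
contact_force: [-1.1, 0.6, -0.4]
finger_gap: 0.0871
```

```bash
python3 snap.py side s5
```

```text
(no output)
```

View pics/s5.png

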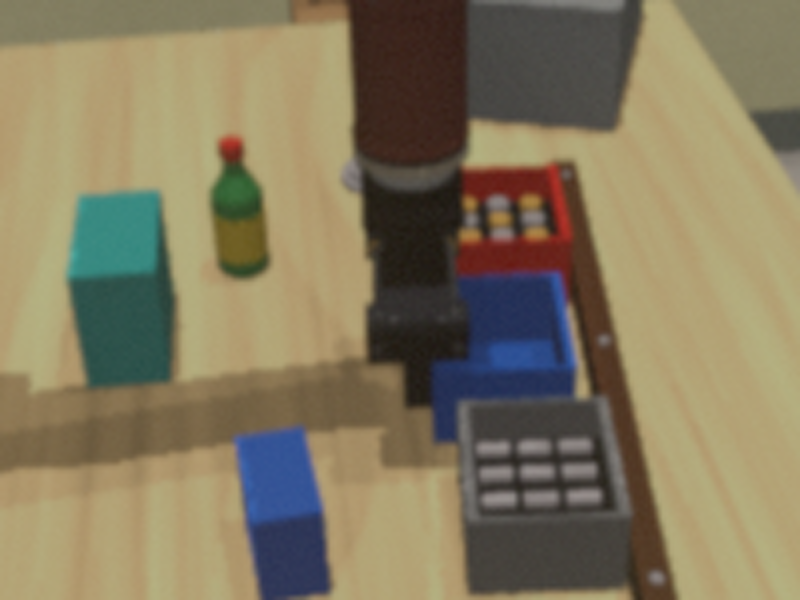

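The bin is square to the rail and sliding in, with the back rim at (560–575, 275–375) and clear of the grey bin. About 20 mm remains.

Emit:
{"method": "apply_moves", "body": {"motion": [{"offset":[0.004,-0.0004,0],"rotation":[0,0,0],"grip":1},{"offset":[0.004,-0.0004,0],"rotation":[0,0,0],"grip":1},{"offset":[0.003,-0.0003,0],"rotation":[0,0,0],"grip":1},{"offset":[0.003,-0.0003,0],"rotation":[0,0,0],"grip":1},{"offset":[0.002,-0.0002,0],"rotation":[0,0,0],"grip":1}]}}

```text
time_s: 7.1
eef_pos: [0.5779, 0.0974, 0.0555]
tool_rot: [0.706, -0.036, 0.036, -0.706]
contact_force: [-1.4, -0.1, 0.3]
finger_gap: 0.0871
```

Emit:
{"method": "apply_moves", "body": {"motion": [{"offset":[0.001,-0.0001,0],"rotation":[0,0,0],"grip":1},{"offset":[0.001,-0.0001,0],"rotation":[0,0,0],"grip":1},{"offset":[0,0,0],"rotation":[0,0,0],"grip":1}]}}

```text
time_s: 7.35
eef_pos: [0.5797, 0.0972, 0.0555]
tool_rot: [0.706, -0.036, 0.036, -0.706]
contact_force: [-0.0, -0.5, -0.5]
finger_gap: 0.0867
```

Emit:
{"method": "apply_moves", "body": {"motion": [{"offset":[0.001,-0.0001,0],"rotation":[0,0,0],"grip":1},{"offset":[0.001,-0.0001,0],"rotation":[0,0,0],"grip":1}]}}

```text
time_s: 7.52
eef_pos: [0.5801, 0.0972, 0.0555]
tool_rot: [0.706, -0.037, 0.034, -0.706]
contact_force: [-11.4, 0.4, 9.6]
finger_gap: 0.0869
```

```bash
python3 snap.py side s6; python3 -c "
from bench import readout
s=readout.observe();print(s['eef_pos'],s['contact_force'])"
```

```text
[0.58008348 0.09721264 0.05546325] [-9.35613596  0.03381949  6.13432086]
```

View pics/s6.png

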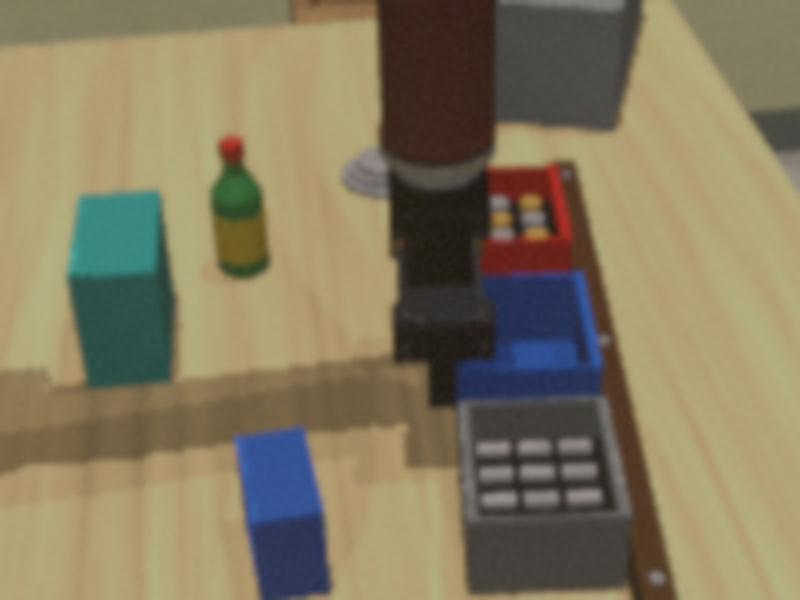

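The back rim (585–600, 275–370) touches the rail along its length, and 11 N of resistance confirms contact. I'll back off.

Emit:
{"method": "apply_moves", "body": {"motion": [{"offset":[-0.002,0.0002,0],"rotation":[0,0,0],"grip":1},{"offset":[-0.004,0.0004,0],"rotation":[0,0,0],"grip":1},{"offset":[-0.015,0.0015,0],"rotation":[0,0,0],"grip":1},{"offset":[-0.02,0.002,0],"rotation":[0,0,0],"grip":1},{"offset":[-0.02,0.002,0.02],"rotation":[0,0,0],"grip":1},{"offset":[-0.02,0.002,0.03],"rotation":[0,0,0],"grip":1},{"offset":[-0.01,0.001,0.03],"rotation":[0,0,0],"grip":1},{"offset":[0,0,0.03],"rotation":[0,0,0],"grip":1},{"offset":[0,0,0.03],"rotation":[0,0,0],"grip":1},{"offset":[0,0,0],"rotation":[0,0,0],"grip":1}]}}

```text
time_s: 8.4
eef_pos: [0.4932, 0.1069, 0.2015]
tool_rot: [-0.705, 0.033, -0.039, 0.708]
contact_force: [1.3, 0.8, -0.9]
finger_gap: 0.0873
```

```bash
python3 snap.py side s7;python3 snap.py top t7
```

```text
(no output)
```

View pics/s7.png

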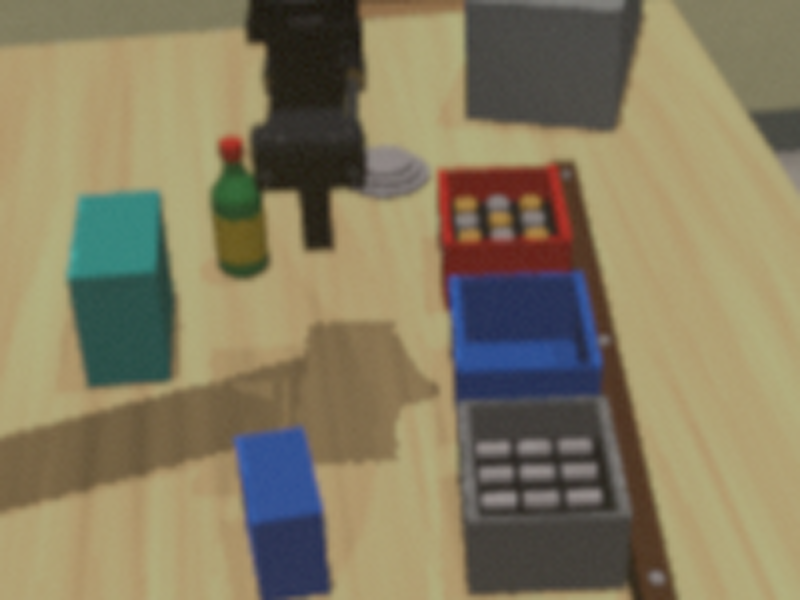

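View pics/t7.png

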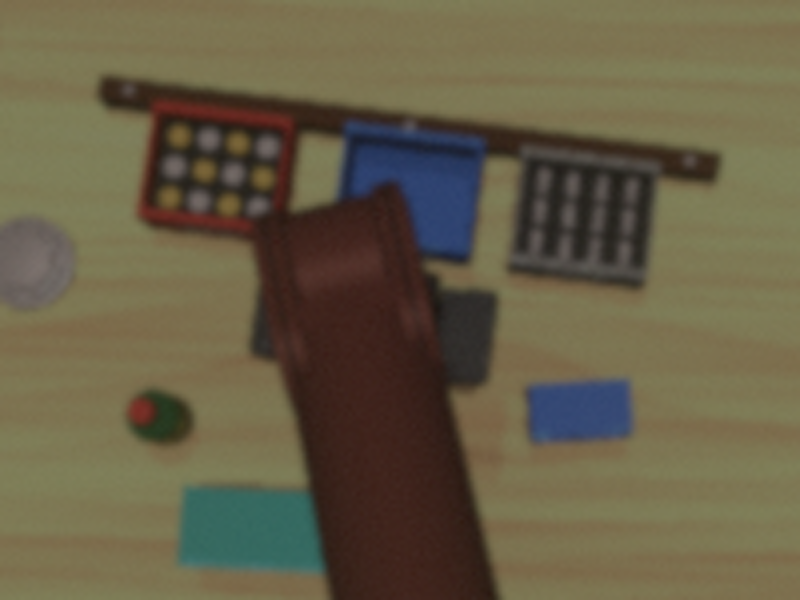

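```bash
python3 - <<'E'
from h import *
c=np.array([.715,.0985]);u=np.array([.995,-.1]);v=np.array([.1,.995])
for f,off,L in (('t7',[120,120],dict(red=[[155,100],[296,116]],blue=[[345,122],[487,137]],grey=[[523,147],[660,162]])),
                ('s7',[150,100],dict(red=[[560,165],[571,237]],blue=[[585,272],[600,368]],grey=[[606,399],[630,486]]))):
  k=pickle.load(open(f+'.pkl','rb'))
  for n,l in L.items():
    p=onz(k,np.array(l)/4+off,.07)[:,:2]-c; print(f,n,(p@u).round(4),(p@v).round(4))
a=pickle.load(open('side0.pkl','rb'))['image'];b=pickle.load(open('s7.pkl','rb'))['image']
d=cv2.absdiff(a,b).max(2)
for n,(x,y,w,h) in dict(red=(260,141,32,15),grey=(264,199,45,48),pot=(190,275,45,65),wrench=(300,320,35,60),smallblue=(208,208,25,42)).items(): print(n,d[y:y+h,x:x+w].mean().round(1))
E
```

```text
t7 red [-0.0161 -0.0144] [0.2356 0.1031]
t7 blue [-0.0142 -0.0115] [ 0.0569 -0.0766]
t7 grey [-0.0167 -0.0145] [-0.1112 -0.2403]
s7 red [-0.0091 -0.0132] [0.2341 0.1097]
s7 blue [-0.0079 -0.0125] [ 0.0551 -0.0764]
s7 grey [-0.013  -0.0093] [-0.1142 -0.2108]
red 3.2
grey 4.8
pot 3.5
wrench 4.0
smallblue 6.5
```

The blue bin's back lines up with its neighbours' backs to within about 3 mm in both views. Its middle is about 10 mm off the rail's middle, and nothing else has moved.

```bash
python3 -c "
from bench import hand_in
print(hand_in())"
```

```text
the job is handed in; nothing more can be done
None
```

The blue bin is upright again and sits flush against the rail in the gap. I handed the job in at about 8.5 s; the hand-in gives no verdict.

- **Tipping:** I pushed the larger blue bin's back rim with the open fingers until it fell onto its base. Its heel stayed in place on the bench in every picture.
- **Pushing in:** I then pushed it square to the rail until it met 11 N of resistance, and backed the gripper off well clear.
- **Last checks:** In the top and side views its back is at about -8 to -14 mm in the rail frame, where the near face is at -12 mm. That matches the red and grey bins' backs to within about 3 mm. Its middle is about 10 mm off the rail's middle.
- **Other things:** Before-and-after differences in the side view showed no visible movement of the red or grey bin, pot, wrench or small blue bin. I checked the oil bottle, sprockets and turquoise bin only by eye, and they look unmoved.
- **Disagreement:** The two views differ by up to about 6 mm on the left end of the blue bin's back. The red and grey bins show a similar offset, so I put it down to calibration and pixel-picking error.

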